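Seat a vial carrier in the autosampler's spring-clip dock

TASK

Pick up the vial carrier with the teal caps and slide its two ears down into the slots of the autosampler's dock, past the spring clips, until it sits fully home and flat on the cold plate; feel your way in and never force it. Then turn the orange catch clockwise, as far as it goes, over the carrier's front edge to lock it, and let go. Leave the white-capped carrier and everything else on the bench as they are.

Things in the scene. Friction and masses are not known exactly. Their poses are not given: they have to be found in the camera images.
- carrier: The carrier to load (teal caps, 0.24-0.44 kg). Plate 64 (x) by 106 (y), 6 thick, an ear at each y end: 20 wide in x, 6 thick, out to y = +-68. Origin: centre of its underside, z up. Dark well blocks with capped vials at |y| = 37 to 53, up to 43 high; the plate between them is clear but for the grip. Symmetrical under a half turn: either way round will do. Starts flat on the bench.
- carrier_grip (a point): Point in the carrier's upright black grip, 30 above the plate's underside, on its middle. The grip is 24 (x) by 10 (y), from 6 to 50 above the underside. The plate is clear for 32 beside it in y as far as the well blocks, and all along x. Axes as the carrier's.
- spare_carrier: A second carrier, the same but with white caps; leave it alone.
- dock_seat (a point): Centre of the dock's cold plate (64 in x, 104 in y) on the fixed white autosampler, 50 to 60 above the bench (levelling feet). A seated carrier's origin lies here (to 2 mm sideways), axes along these. x: to the back of the dock; y: to its left (turntable, panel). Resistance rises steeply when home. Pushing with over some 12 N on the way in, 20 N at the bottom, or a knock bends the clips.
- slot_left (a point): Bottom of the slot in the dark cheek (|y| 56 to 76) at the +y end, at y = 63 of dock_seat; axes as there. Open upwards and inwards. End wall at |y| = 69.5, rigid rear wall at x = +10, in front a sprung steel leaf clip, free face at x = -7.5. Straight up to 20 above the bottom; from there rear and end walls flare out by only 1.5 up to 26, the clip by 5.5 up to 32.
- slot_right (a point): The same at the -y end (y = -63 of dock_seat), its clip in front too. An ear pushes its clip back 2.5; each clip then presses it on the rear wall with 3 N. Sliding down takes 2 to 10 N of push; the weight alone does not take the carrier in, and it stays where it is let go. An ear caught on a rim stops about 26 above home.
- catch (a joint): Angle of the orange-winged turn catch in front of the dock, vertical pivot. Near 0 (0 to 0.25 at the start) its blade points to dock +y, clear of the carrier; grows clockwise seen from above to the stop at 1.5, blade to dock +x over the carrier's front edge. Friction 0.04 N m; stays where left. The blade passes 2 above a seated plate and is blocked by one not down.
- catch_wing (a point): On the catch's pivot, at x = -52, y = 0, z = 43 of dock_seat. The upright orange wing, centred on the pivot, is 30 long (along the blade) by 8 thick, from 12 to 47 above dock_seat; the steel blade under it is 12 wide, 4 thick (8 to 12 above dock_seat) and reaches 30 from the pivot. The point's y axis points along the blade.
- sampler: The autosampler, fixed: white base 340 (x) by 460 (y), 45 high; origin 50 below dock_seat, axes as there. The base spans x -105 to 235, y -95 to 365. Turntable (radius 100, to 150 high) at x 60, y 235; tower 270 high behind it at x 100 to 230; sloping panel to 105 high at x -125 to -70, y 160 to 310; valve block 100 high behind the dock, x from 140.
- vial_a: Loose capped vial, 12 by 33 tall, standing on the bench (red cap). Origin: centre of its foot.
- vial_b: Another such vial.
- beaker: Glass beaker, 68 wide, 90 tall. Origin: centre of its foot.
- reagent_bottle: Glass bottle with a blue cap, 74 wide, 150 tall. Origin: centre of its foot.
- marker: Marker pen lying on the bench, about 12 thick, 135 long. Origin: under its middle.
Things that resemble listed ones, but are neither listed nor needed, are in the scene too. Leave any brown or yellow look-alike of the carrier alone.

How it is judged:
By the outcome, as a careful person would: the job done as asked, in the order asked, and still so for the second after the job is handed in, with the robot touching nothing.
It also fails if it takes over 69 s, if anything falls off the work surface, if the arm or the gripper's body presses on something with over 40 N, if the wrist force passes 120 N, or if a joint passes its speed limit or range.

ROBOT

A 7-joint arm with a two-finger parallel gripper is mounted at the origin on the work surface. World frame = base frame: x ahead of the robot, y to its left, z up, the work surface at z = 0. Lengths are in m, angles in rad, forces in N, time in s.
With the tool pointing down it reaches from about 0.4 to 0.85 m from the base axis. Payload 10.4 kg.
Tool frame: the origin (TCP) lies between the finger pads; the fingertips stand manip.tcp_to_tips ahead of it and the grasp point (between the pads) lies 2 mm behind it (manip.tcp_to_tips is the distance from the TCP to the fingertips, in m); y points along the fingers, z is the direction in which the jaws open and shut, and the axes are right-handed (so a half turn about y gives the same grasp; the last joint's range is limited). The gripper opens to 85 mm and grips with 20 to 120 N. Pads are 22 mm wide; open, the fingers measure 114 mm over their backs; the gripper's body (76 mm by 85 mm) begins 54 mm behind the grasp point. The pads swing forward as they close: fully open they stand 13 mm farther back than shut.
Start: joints at [1.139, 0.332, -0.065, 1.46, 0.022, 1.35, -0.088], TCP at [0.248, -0.574, 0.248] pointing down, gripper open.
Joint ranges: [-2.6, 2.6], [-0.5, 2.12], [-1.47, 1.34], [0.16, 2.42], [-1.27, 4.41], [0.06, 2.06], [-2.6, 2.6]. Speed limits (rad/s): [2.22, 2.22, 2.79, 2.79, 3.14, 3.14, 3.14].

INTERFACE

Orientations are given as a unit quaternion [x, y, z, w].
In Python, from workcell import manip gives the robot as it stands. The module is installed in compiled form; this text tells all that it offers.
- The arm moves only by the tool move_arm, never from a script. Its argument "increments" is a list of rows, each an object with "offset": the shift along the tool's x, y, z in m, a list of three; "yaw": the turn about the tool's y in degrees; "jaw": the closure in counts, from 0 (fully open) to 255 (shut). In form: [{"offset": [tx, ty, tz], "yaw": yaw, "jaw": jaw}, ...]. A call has 1 to 10 rows; each row is the pose to reach, as a shift and turn from the pose measured when the call began, along the tool's axes at that moment; what a row does not reach only later rows make up. A row lasts 1/12 s, in which the tool goes at most 41.7 mm and 7.16 degrees, less where a joint would pass 70% of its speed; a pose out of reach is approached as far as the arm can. A call with a gripper value outside its range is refused whole. The fingers move at their own pace and stop on an object; "squeeze" is the grip in N (left out, the last holds). Time passes only in rows, so rows that repeat a pose let the fingers close. It gives the time, the measured TCP pose, the force and the opening at its end, in the units of the state.
- manip.get_obs(): the state, without advancing time (a new reading comes with each control period).
- manip.camera(name): name is "scene" or "top" or "wrist"; returns a dict with "pixels" (480x640x3 uint8, red, green, blue), "depth" (480x640 float32, m along the optical axis (not along the pixel's ray), 0 where there is no reading), "intrinsics" (3x3 intrinsics, pixels), "R" (3x3) and "t" (3): a world point X has camera coordinates R X + t; the wrist camera has in their place "mount" (4x4, takes a point from camera to tool coordinates, whose origin is the TCP and whose axes are the tool frame's). Camera axes: x right, y down, z forward; pixel columns grow to the right and rows downward; lengths in m; the calibration is good to about 2 mm. A picture is of the moment at which its call begins: read the wrist's pose just before it.
- manip.hand_in(): hands the job in, once; it reports no verdict.
Trained networks look in a picture, given as the dict that the camera call returned (one of the last four; its "shot" number tells which), for a name from the list of things; names that differ only in an ending like _2 or _b are one class to them, and where a whole thing is asked for, a point or a joint stands for the part that bears it (a point fixed in the world has none). Each returns a list of dicts, best first, with "confidence" (0 to 1); they miss things now and then, are a little off and sometimes report something else, mostly with a low value. They report only what shows in the picture. A call takes as long as a camera call. They do not tell look-alikes from the thing itself.
- manip.recognise(picture, query): "bbox" ([left, top, right, bottom] in pixels, round what is visible of it).
- manip.spot_point(picture, query): "centre" ([column, row] in pixels: a listed point, or the origin of a listed thing).
The state is a dict: "clock": time; "joint_pos": joint angles; "joint_velocities": joint speeds; "tau": joint torques, N m; "position": TCP position; "ee_rot": TCP orientation; "ft_force": force on the tool from outside, world axes, zero at the start; "torque": the same for the moment, N m; "grip_width": opening from 0.0 (shut) to 1.0 (fully open).
Only numpy, scipy, OpenCV 4.12 (cv2) and the standard library are available. Lean on these libraries where they do the work, as an engineer would, in place of code of your own. Each camera call takes 0.05 s, during which the arm holds its last target. There are 200 camera calls.

## Working session

There is one attempt and no reset: what is moved stays moved. The work goes in short steps, Python scripts to look and compute and a tool call to move; the robot and the scene stay as the last step left them, time stands still between calls to the robot, and variables do not carry over. Pictures are saved under pics/ and viewed, about 8 in all and at most 12, crops included, and the job is handed in when it is done.

Besides the shell and the picture viewer there is one more tool, called after "Call:" by a JSON object that holds its "api" and its "payload". move_arm: Moves the arm, as the interface text tells. Its arguments: {"type":"object","properties":{"increments":{"type":"array","items":{"type":"object","properties":{"offset":{"type":"array","items":{"type":"number"}},"yaw":{"type":"number"},"jaw":{"type":"number"}}}},"squeeze":{"type":"number"}},"required":["increments"]}

```bash
mkdir -p pics
cat > h.py <<'E'
import numpy as np, cv2
from workcell import manip
from scipy.spatial.transform import Rotation as Ro
def save(p,f,crop=None,scale=1):
    im=p['pixels'][:,:,::-1]
    if crop: l,t,r,b=crop; im=im[t:b,l:r]
    im=cv2.resize(im,None,fx=scale,fy=scale,interpolation=cv2.INTER_CUBIC); cv2.imwrite('pics/'+f,im)
def ext(p,obs=None):
    if 'mount' in p:
        M=np.array(p['mount']); R=Ro.from_quat(obs['ee_rot']).as_matrix()
        Rc=R@M[:3,:3]; tc=R@M[:3,3]+np.array(obs['position'])
    else:
        Rc=np.array(p['R']).T; tc=-Rc@np.array(p['t'])
    return Rc,tc
def world(p,u,v,z=None,d=None,obs=None):
    Rc,tc=ext(p,obs); r=np.linalg.inv(p['intrinsics'])@np.array([u,v,1.]); r=Rc@r
    if d is None: d=(z-tc[2])/r[2]
    return tc+r*d
def cloud(p,obs=None):
    Rc,tc=ext(p,obs); K=np.array(p['intrinsics']); v,u=np.mgrid[0:480,0:640]
    d=p['depth']; P=np.stack([(u-K[0,2])/K[0,0]*d,(v-K[1,2])/K[1,1]*d,d],-1)
    W=P@Rc.T+tc; W[d==0]=np.nan; return W
def proj(p,X,obs=None):
    Rc,tc=ext(p,obs); c=(np.atleast_2d(X)-tc)@Rc; q=c@np.array(p['intrinsics']).T; return q[:,:2]/q[:,2:]
E
python3 - <<'E'
from h import *
print(manip.tcp_to_tips); o=manip.get_obs(); print(o)
for n in ['scene','top']:
    p=manip.camera(n); save(p,n+'0.png'); W=cloud(p)
    for q in ['carrier','carrier_grip','dock_seat','slot_left','slot_right','catch_wing','catch','sampler']:
        try:
            for s in manip.spot_point(p,q)[:4]:
                u,v=s['centre']; print(n,q,round(s['confidence'],2),np.round([u,v]),np.round(W[int(v),int(u)],3))
        except Exception as e: print(n,q,e)
E
```

```text
0.017
{'clock': 0.0, 'joint_pos': array([ 1.13940683,  0.33288788, -0.06471365,  1.46095845,  0.021587  ,
        1.34988212, -0.08848607]), 'joint_velocities': array([-9.70430114e-05,  1.91175043e-04, -1.38737835e-04,  9.78837964e-04,
       -5.80756222e-04, -4.10953281e-04, -5.61614736e-05]), 'tau': array([-1.13170918e-03, -6.25446153e+01,  4.89578792e-02, -3.91614461e+01,
        1.62538775e-02,  9.78143566e-03,  1.90987595e-05]), 'position': array([ 0.24830325, -0.57317348,  0.24749776]), 'ee_rot': array([-0.14366077,  0.69287919, -0.69188926,  0.14341989]), 'ft_force': array([-0.48552137, -0.90527853, -1.76829736]), 'torque': array([-0.03147148, -0.02677826, -0.05396185]), 'grip_width': 1.0021014156376242}
scene carrier 0.77 [215. 244.] [ 0.293 -0.287  0.005]
scene carrier 0.71 [230. 310.] [ 0.463 -0.356  0.006]
scene carrier 0.69 [150. 355.] [ 0.459 -0.536  0.03 ]
scene carrier 0.24 [400. 336.] [ 0.755 -0.149  0.068]
scene carrier_grip 0.98 [232. 299.] [ 0.465 -0.348  0.043]
scene carrier_grip 0.67 [150. 349.] [ 0.456 -0.532  0.044]
scene carrier_grip 0.56 [214. 235.] [ 0.294 -
[... 789 characters left out ...]
 -0.283  0.052]
top carrier_grip 0.79 [513. 264.] [ 0.447 -0.527  0.052]
top carrier_grip 0.74 [421. 263.] [ 0.448 -0.344  0.049]
top carrier_grip 0.32 [302. 156.] [ 0.671 -0.101  0.023]
top dock_seat 0.74 [168. 210.] [0.542 0.163 0.056]
top dock_seat 0.55 [419. 262.] [ 0.45  -0.344  0.032]
top slot_left 0.82 [134. 213.] [0.534 0.227 0.059]
top slot_right 0.76 [198. 202.] [0.56  0.101 0.061]
top slot_right 0.18 [431. 170.] [ 0.648 -0.372  0.017]
top catch_wing 0.55 [168. 233.] [0.489 0.147 0.101]
top catch it knows: beaker, carrier, carrier_grip, catch_wing, dock_seat, marker, reagent_bottle, sampler, slot_left, slot_right, spare_carrier, vial
top sampler 0.66 [173. 217.] [0.529 0.15  0.057]
```

View pics/top0.png

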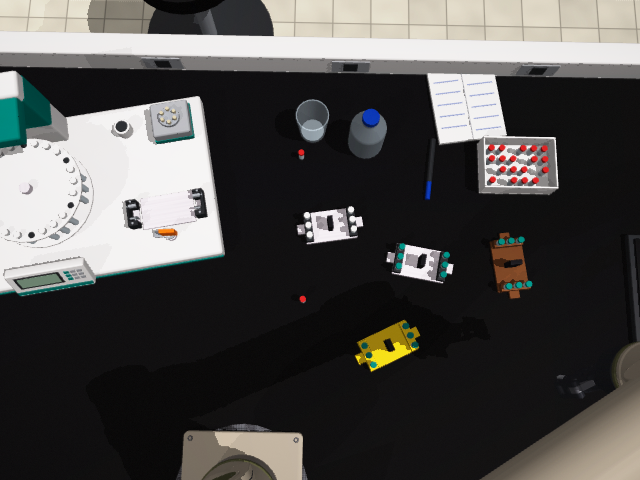

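View pics/scene0.png

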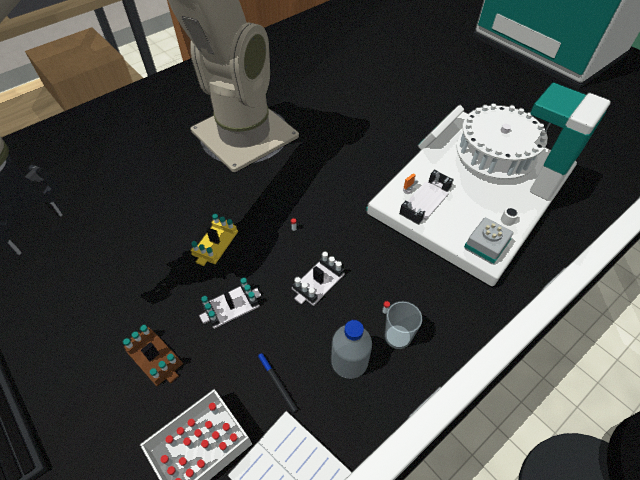

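Carrier candidates in the top view are (421,263), a white plate with teal caps; (388,345), yellow; (510,265), brown; and (330,225), white caps. Only (421,263) fits, because the yellow and brown ones are look-alikes and the white-capped one is the spare. I'll confirm it in a crop and measure it.

Run:
```python
from h import *
p=manip.camera('top'); W=cloud(p); save(p,'crop1.png',(360,220,540,310),4)
hsv=cv2.cvtColor(p['pixels'],cv2.COLOR_RGB2HSV)
m=(hsv[...,0]>80)&(hsv[...,0]<98)&(hsv[...,1]>120)&(hsv[...,2]>60)
m[:, :380]=0; m[:,460:]=0; m[:235]=0; m[290:]=0
n,l,s,c=cv2.connectedComponentsWithStats(m.astype(np.uint8))
for i in range(1,n):
    if s[i,4]>5: print(np.round(c[i],1),s[i,4],np.round(world(p,*c[i],z=0.042),4))
w=(hsv[...,1]<50)&(hsv[...,2]>120); w[:, :380]=0; w[:,460:]=0; w[:235]=0; w[290:]=0
q=W[w]; q=q[(q[:,2]<0.015)]
u=np.argwhere(w&(W[...,2]<0.02))
X=np.array([world(p,b,a,z=0.006)[:2] for a,b in u]).astype(np.float32)
r=cv2.minAreaRect(X); print(r, len(X))
# dock
v=W[190:245,120:220]
for k in [(168,233),(168,210),(140,213),(196,203)]: print(k,W[k[1],k[0]])
o=(hsv[...,0]<20)&(hsv[...,1]>150)&(hsv[...,2]>120); o[:,:140]=0;o[:,200:]=0;o[:215]=0;o[250:]=0
y=np.argwhere(o); z=W[o][:,2]; print(np.nanpercentile(z,[5,50,95])); X=np.array([world(p,b,a,z=np.nanpercentile(z,80))[:2] for a,b in y]).astype(np.float32); print(X.mean(0),cv2.minAreaRect(X))
```

```text
[401.6 246. ] 34 [ 0.4804 -0.3082  0.042 ]
[399.9 255.7] 37 [ 0.4606 -0.3047  0.042 ]
[446.1 254.5] 37 [ 0.4648 -0.3971  0.042 ]
[444.6 264. ] 35 [ 0.4456 -0.3938  0.042 ]
[398.4 265.2] 35 [ 0.4413 -0.3016  0.042 ]
[442.9 274.1] 38 [ 0.4254 -0.39    0.042 ]
((0.45286524295806885, -0.35007745027542114), (0.13564440608024597, 0.06488000601530075), 80.11344146728516) 1127
(168, 233) [0.48763386 0.1480701  0.09537878]
(168, 210) [0.54213979 0.16109171 0.05480027]
(140, 213) [0.53459513 0.21619954 0.05608442]
(196, 203) [0.55576798 0.10434407 0.06265355]
[0.07468264 0.09836504 0.10364306]
[0.488723   0.14872718] ((0.48842015862464905, 0.1486492156982422), (0.011683911085128784, 0.03470328822731972), 1.127707600593567)
```

View pics/crop1.png

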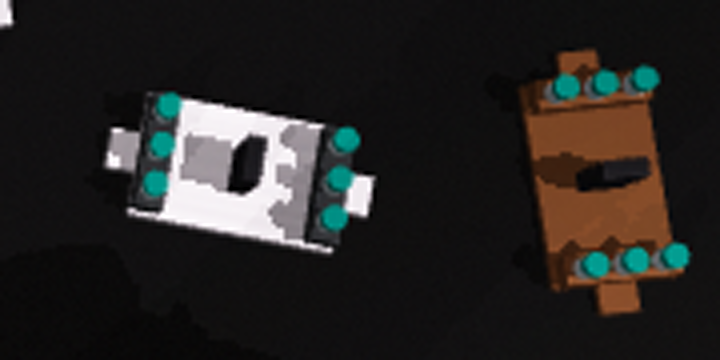

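The crop confirms the target at (421,263), a white plate with teal caps. The brown look-alike is at (510,265). Next I'll plan the hover.

```bash
cat >> h.py <<'E'
def plan(x,y,z,ang=None):
    """ang: wanted world direction (deg) of tool z, modulo 180"""
    o=manip.get_obs(); R=Ro.from_quat(o['ee_rot']).as_matrix(); d=np.array([x,y,z])-o['position']
    print('t',round(o['clock'],2),'pos',np.round(o['position'],4),'F',np.round(o['ft_force'],2),'T',np.round(o['torque'],2),'w',round(o['grip_width'],3))
    cur=np.degrees(np.arctan2(R[1,2],R[0,2])); print('z dir',round(cur,2),'y',np.round(R[:,1],4),'q7',np.round(o['joint_pos'],2))
    print('offset mm',np.round(1000*(R.T@d),1), 'yaw',None if ang is None else round(-((ang-cur+90)%180-90),2))
E
python3 - <<'E'
from h import *
plan(0.4531,-0.3498,0.15,80.1);
E
```

```text
t 0.85 pos [ 0.2485 -0.5735  0.2483] F [-0.03  0.36 -0.07] T [ 0.01 -0.04 -0.01] w 1.0
z dir -66.57 y [ 1.e-04 -0.e+00 -1.e+00] q7 [ 1.14  0.33 -0.06  1.46  0.02  1.35 -0.09]
offset mm [-276.7   98.3 -123.9] yaw 33.33
```

Call:
{"api": "move_arm", "payload": {"increments": [{"offset": [-0.035,0.012,-0.0155],"yaw": 4,"jaw": 140},{"offset": [-0.07,0.025,-0.031],"yaw": 8,"jaw": 140},{"offset": [-0.105,0.037,-0.047],"yaw": 12,"jaw": 140},{"offset": [-0.14,0.05,-0.062],"yaw": 17,"jaw": 140},{"offset": [-0.175,0.062,-0.078],"yaw": 21,"jaw": 140},{"offset": [-0.21,0.074,-0.093],"yaw": 25,"jaw": 140},{"offset": [-0.245,0.086,-0.109],"yaw": 29,"jaw": 140},{"offset": [-0.2767,0.0983,-0.1239],"yaw": 33.3,"jaw": 140},{"offset": [-0.2767,0.0983,-0.1239],"yaw": 33.3,"jaw": 140},{"offset": [-0.2767,0.0983,-0.1239],"yaw": 33.3,"jaw": 140}], "squeeze": 40}}

```text
clock: 1.68
position: [0.4544, -0.3475, 0.1494]
ee_rot: [0.059, 0.705, -0.704, -0.059]
ft_force: [-0.7, -0.7, -0.6]
grip_width: 0.451
```

Run:
```python
from h import *
o=manip.get_obs(); p=manip.camera('wrist'); save(p,'w1.png'); W=cloud(p,o)
for q in ['carrier_grip','carrier']:
    for s in manip.spot_point(p,q)[:2]:
        u,v=s['centre']; print(q,round(s['confidence'],2),np.round([u,v]),world(p,u,v,z=0.03 if q!='carrier' else 0,obs=o))
hsv=cv2.cvtColor(p['pixels'],cv2.COLOR_RGB2HSV)
m=(hsv[...,0]>80)&(hsv[...,0]<98)&(hsv[...,1]>120)&(hsv[...,2]>60)
n,l,s,c=cv2.connectedComponentsWithStats(m.astype(np.uint8))
for i in range(1,n):
    if s[i,4]>100: print(np.round(c[i],1),s[i,4],np.round(world(p,*c[i],z=0.042,obs=o),4))
print(np.array(p['mount']).round(3))
plan(0.4531,-0.3498,0.03,80.1)
```

```text
carrier_grip 0.84 [620. 190.] [ 0.45375156 -0.53482345  0.03      ]
carrier_grip 0.83 [322. 236.] [ 0.45485168 -0.34871315  0.03      ]
carrier 0.97 [321. 226.] [ 0.45280042 -0.34807778  0.        ]
carrier 0.96 [278. 421.] [ 0.28946192 -0.28303811  0.        ]
[623.4 118.8] 567 [ 0.4984 -0.526   0.042 ]
[587.1 129.4] 524 [ 0.496  -0.5063  0.042 ]
[247.4 209.7] 393 [ 0.4824 -0.3083  0.042 ]
[397.1 210.8] 391 [ 0.4669 -0.3962  0.042 ]
[248.9 241.7] 384 [ 0.4625 -0.3047  0.042 ]
[395.1 242.8] 376 [ 0.447  -0.3928  0.042 ]
[630.5 262.4] 365 [ 0.4098 -0.5357  0.042 ]
[250.3 271.7] 386 [ 0.443  -0.3012  0.042 ]
[600.9 271.2] 448 [ 0.4069 -0.5178  0.042 ]
[393.2 272.6] 393 [ 0.4275 -0.3894  0.042 ]
[304.5 417.7] 260 [ 0.3266 -0.3146  0.042 ]
[320.8 435.8] 260 [ 0.3087 -0.3233  0.042 ]
[[-0.001  0.952  0.307 -0.08 ]
 [-0.001 -0.307  0.952 -0.125]
 [ 1.     0.     0.001  0.   ]
 [ 0.     0.     0.     1.   ]]
t 1.83 pos [ 0.4523 -0.3513  0.1505] F [ 0.53  0.61 -0.27] T [-0.02 -0.05  0.01] w 0.45
z dir -99.95 y [ 2.0e-04 -1.1e-03 -1.0e+00] q7 [ 0.72  0.3  -0.17  1.72  0.06  1.13 -1.21]
offset mm [ -0.4 120.5  -1.7] yaw -0.05
```

View pics/w1.png

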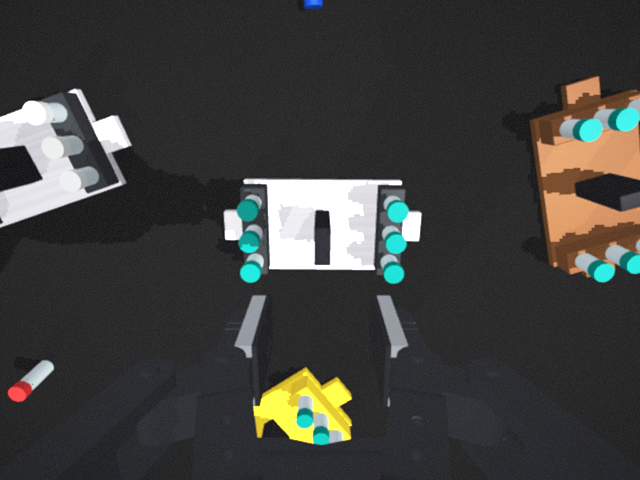

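The wrist view shows the target carrier upright at (322,236), with the jaws square to it and the plate clear beside the grip. I'll descend now.

Call:
{"api": "move_arm", "payload": {"increments": [{"offset": [-0.001,0.03,-0.0015],"yaw": 0,"jaw": 155},{"offset": [-0.001,0.06,-0.0015],"yaw": 0,"jaw": 155},{"offset": [-0.001,0.085,-0.0015],"yaw": 0,"jaw": 155},{"offset": [-0.001,0.105,-0.0015],"yaw": 0,"jaw": 155},{"offset": [-0.001,0.119,-0.0015],"yaw": 0,"jaw": 155},{"offset": [-0.001,0.119,-0.0015],"yaw": 0,"jaw": 155},{"offset": [-0.001,0.119,-0.0015],"yaw": 0,"jaw": 155}]}}

```text
clock: 2.42
position: [0.4527, -0.3512, 0.0315]
ee_rot: [-0.062, -0.704, 0.705, 0.062]
ft_force: [-0.0, -0.7, 1.5]
grip_width: 0.39
```

Run:
```python
from h import *
plan(0.4535,-0.3495,0.031,80.1)
```

```text
t 2.42 pos [ 0.4527 -0.3512  0.0315] F [-0.03 -0.67  1.53] T [-0.03  0.02 -0.05] w 0.39
z dir -100.05 y [-7.e-04 -9.e-04 -1.e+00] q7 [ 0.71  0.44 -0.16  1.8   0.09  0.9  -1.23]
offset mm [-0.5  0.5 -1.8] yaw -0.15
```

Call:
{"api": "move_arm", "payload": {"increments": [{"offset": [-0.0005,0,-0.0018],"yaw": 0,"jaw": 155},{"offset": [-0.0005,0,-0.0018],"yaw": 0,"jaw": 255},{"offset": [-0.0005,0,-0.0018],"yaw": 0,"jaw": 255},{"offset": [-0.0005,0,-0.0018],"yaw": 0,"jaw": 255},{"offset": [-0.0005,0,-0.0018],"yaw": 0,"jaw": 255},{"offset": [-0.0005,0,-0.0018],"yaw": 0,"jaw": 255},{"offset": [-0.0005,0,-0.0018],"yaw": 0,"jaw": 255}], "squeeze": 60}}

```text
clock: 3.0
position: [0.4544, -0.3498, 0.0331]
ee_rot: [-0.062, -0.704, 0.705, 0.061]
ft_force: [-1.2, 1.0, 7.1]
grip_width: 0.108
```

Run:
```python
from h import *
plan(0.4535,-0.3495,0.16,80.1)
```

```text
t 3.0 pos [ 0.4544 -0.3498  0.0331] F [-1.16  1.01  7.05] T [ 0.54  0.15 -0.04] w 0.108
z dir -100.03 y [ 0.0012 -0.002  -1.    ] q7 [ 0.71  0.44 -0.16  1.8   0.09  0.9  -1.24]
offset mm [ 7.000e-01 -1.269e+02  1.000e-01] yaw -0.13
```

Call:
{"api": "move_arm", "payload": {"increments": [{"offset": [0,-0.01,0],"yaw": 0,"jaw": 255},{"offset": [0,-0.03,0],"yaw": 0,"jaw": 255},{"offset": [0,-0.06,0],"yaw": 0,"jaw": 255},{"offset": [0,-0.09,0],"yaw": 0,"jaw": 255},{"offset": [0,-0.13,0],"yaw": 0,"jaw": 255},{"offset": [0,-0.157,0],"yaw": 0,"jaw": 255},{"offset": [0,-0.157,0],"yaw": 0,"jaw": 255},{"offset": [0,-0.157,0],"yaw": 0,"jaw": 255},{"offset": [0,-0.157,0],"yaw": 0,"jaw": 255}]}}

```text
clock: 3.75
position: [0.4534, -0.3491, 0.1893]
ee_rot: [-0.062, -0.704, 0.705, 0.062]
ft_force: [-0.1, -0.5, -4.7]
grip_width: 0.11
```

Run:
```python
from h import *
p=manip.camera('top'); W=cloud(p); save(p,'dock1.png',(110,180,220,250),7)
# dock geometry: seat height, cheeks
for s in manip.spot_point(p,'dock_seat')[:1]+manip.spot_point(p,'slot_left')[:1]+manip.spot_point(p,'slot_right')[:1]: print(s)
hsv=cv2.cvtColor(p['pixels'],cv2.COLOR_RGB2HSV)
d=(hsv[...,2]<75); d[:,:118]=0; d[:,215:]=0; d[:180]=0; d[235:]=0
n,l,s,c=cv2.connectedComponentsWithStats(d.astype(np.uint8))
for i in range(1,n):
    if s[i,4]>30: print(s[i],np.round(c[i],1),np.round(np.nanpercentile(W[l==i][:,2],[5,50,95]),4),np.round(np.nanmean(W[l==i],0),4))
print(np.round(W[205:217:3,155:185:5,2],4), W[230,200],W[170,190])
# base edges for orientation: white base top at z~.045 right edge
b=(hsv[...,1]<30)&(hsv[...,2]>150)&(np.abs(W[...,2]-0.05)<0.02); b[:,:60]=0; b[:,240:]=0
for row in range(120,245,20):
    cc=np.where(b[row])[0]; print(row,cc.max(),np.round(W[row,cc.max()-2],4))
plan(0.54,0.162,0.19,101)
```

```text
{'centre': [166.2, 214.1], 'confidence': 0.68}
{'centre': [135.3, 211.8], 'confidence': 0.88}
{'centre': [198.5, 202.1], 'confidence': 0.59}
[192 189  15  29 208] [200.3 204.3] [0.0601 0.0797 0.0865] [0.5499 0.0929 0.0766]
[126 200  16  29 226] [132.7 215. ] [0.0583 0.0788 0.0859] [0.5259 0.2244 0.0757]
[[0.0544 0.0598 0.0616 0.0587 0.059  0.0556]
 [0.0531 0.0536 0.0559 0.059  0.0594 0.0555]
 [0.0631 0.0599 0.0584 0.0537 0.0589 0.0579]
 [0.0573 0.0586 0.0562 0.0594 0.0557 0.0571]] [0.50283801 0.09508432 0.05363676] [0.62897376 0.12399373 0.04543976]
120 203 [0.7349 0.1062 0.0518]
140 206 [0.6913 0.0975 0.0528]
160 209 [0.6493 0.0894 0.0507]
180 212 [0.6073 0.0812 0.0502]
200 215 [0.5647 0.0723 0.054 ]
220 218 [0.5245 0.0648 0.0505]
240 221 [0.4837 0.0566 0.0516]
t 3.95 pos [ 0.4535 -0.349   0.1886] F [-0.14  0.3  -4.04] T [-0.01 -0.06 -0.  ] w 0.11
z dir -100.03 y [-1.e-03 -4.e-04 -1.e+00] q7 [ 0.72  0.26 -0.17  1.68  0.05  1.21 -1.21]
offset mm [   3.8   -1.7 -518.3] yaw -21.03
```

View pics/dock1.png

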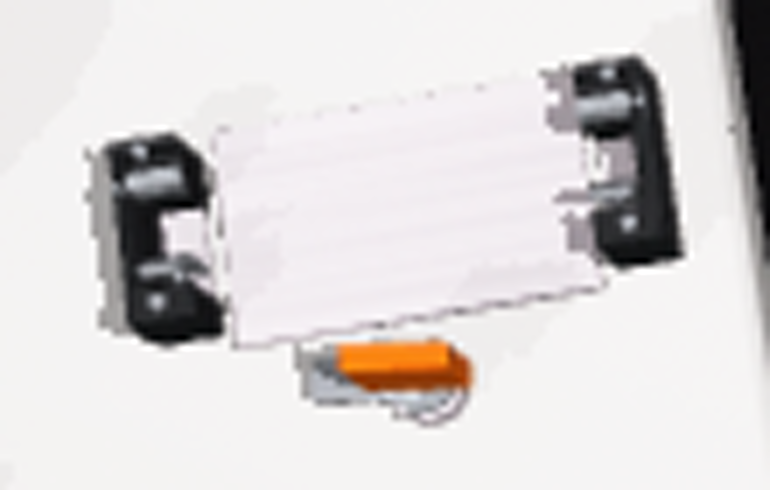

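The dock picture shows the left cheek at crop (160,240), the right cheek at (625,160) and the orange wing at (405,365), with the blade pointing to dock +y and clear. The base edge gives a dock yaw of about 11.2°. I'll carry the carrier to a viewpoint in front of the dock.

Run:
```python
from h import *
plan(0.424,0.139,0.22,101.2)
```

```text
t 3.95 pos [ 0.4535 -0.349   0.1886] F [-0.14  0.3  -4.04] T [-0.01 -0.06 -0.  ] w 0.11
z dir -100.03 y [-1.e-03 -4.e-04 -1.e+00] q7 [ 0.72  0.26 -0.17  1.68  0.05  1.21 -1.21]
offset mm [ 114.1  -31.6 -475.4] yaw -21.23
```

Call:
{"api": "move_arm", "payload": {"increments": [{"offset": [0.004,-0.006,-0.015],"yaw": 0,"jaw": 255},{"offset": [0.011,-0.012,-0.045],"yaw": -2,"jaw": 255},{"offset": [0.019,-0.018,-0.08],"yaw": -4,"jaw": 255},{"offset": [0.028,-0.024,-0.115],"yaw": -6,"jaw": 255},{"offset": [0.036,-0.031,-0.15],"yaw": -8,"jaw": 255},{"offset": [0.044,-0.031,-0.185],"yaw": -10,"jaw": 255},{"offset": [0.053,-0.031,-0.22],"yaw": -12,"jaw": 255},{"offset": [0.061,-0.031,-0.255],"yaw": -14,"jaw": 255},{"offset": [0.069,-0.031,-0.285],"yaw": -15,"jaw": 255},{"offset": [0.073,-0.031,-0.305],"yaw": -16,"jaw": 255}]}}

```text
clock: 4.78
position: [0.4337, -0.0322, 0.2192]
ee_rot: [0.039, -0.706, 0.706, -0.038]
ft_force: [2.0, -0.1, -4.1]
grip_width: 0.111
```

Run:
```python
from h import *
plan(0.424,0.139,0.22,101.2)
```

```text
t 4.78 pos [ 0.4337 -0.0322  0.2192] F [ 2.04 -0.15 -4.15] T [ 0.03 -0.07  0.05] w 0.111
z dir -83.78 y [-1.6e-03 -3.0e-04 -1.0e+00] q7 [ 0.44 -0.05 -0.46  1.95 -0.02  1.24 -1.47]
offset mm [  -8.9   -0.8 -171.3] yaw -4.98
```

Call:
{"api": "move_arm", "payload": {"increments": [{"offset": [-0.001,0,-0.03],"yaw": -1,"jaw": 255},{"offset": [-0.003,0,-0.06],"yaw": -2,"jaw": 255},{"offset": [-0.005,0,-0.095],"yaw": -3,"jaw": 255},{"offset": [-0.007,0,-0.13],"yaw": -4,"jaw": 255},{"offset": [-0.008,0,-0.155],"yaw": -4.5,"jaw": 255},{"offset": [-0.009,-0.001,-0.1713],"yaw": -5,"jaw": 255},{"offset": [-0.009,-0.001,-0.1713],"yaw": -5,"jaw": 255},{"offset": [-0.009,-0.001,-0.1713],"yaw": -5,"jaw": 255},{"offset": [-0.009,-0.001,-0.1713],"yaw": -5,"jaw": 255}]}}

```text
clock: 5.53
position: [0.4238, 0.1385, 0.2199]
ee_rot: [0.07, -0.703, 0.704, -0.068]
ft_force: [-0.2, -0.9, -4.4]
grip_width: 0.107
```

Run:
```python
from h import *
manip.camera('scene'); o=manip.get_obs(); p=manip.camera('wrist'); save(p,'w2.png'); np.savez('w2.npz',pos=o['position'],q=o['ee_rot'],**{k:p[k] for k in ['pixels','depth','intrinsics','mount']})
W=cloud(p,o)
for q in ['dock_seat','slot_left','slot_right','catch_wing','carrier','carrier_grip']:
    for s in manip.spot_point(p,q)[:2]:
        u,v=s['centre']; print(q,round(s['confidence'],2),np.round([u,v],1),np.round(world(p,u,v,z=0.057 if q!='catch_wing' else .1,obs=o),4))
plan(0.5415,0.162,0.22,101.2)
```

```text
dock_seat 0.75 [320.6  31.8] [0.5468 0.1615 0.057 ]
dock_seat 0.62 [416.1  36.7] [0.556  0.1001 0.057 ]
slot_left 0.93 [221.6  37.3] [0.5311 0.2239 0.057 ]
slot_right 0.58 [416.4  34.1] [0.5575 0.1003 0.057 ]
catch_wing 0.65 [318.9 119.3] [0.4945 0.1522 0.1   ]
carrier 0.81 [320.9 300.1] [0.3579 0.124  0.057 ]
carrier_grip 0.73 [321.  331.6] [0.33   0.1184 0.057 ]
carrier_grip 0.29 [221.8  36.5] [0.5316 0.2239 0.057 ]
t 5.93 pos [0.4241 0.1388 0.2202] F [-0.18 -0.19 -4.45] T [-0.03  0.02 -0.01] w 0.107
z dir -78.81 y [-1.6e-03 -3.0e-04 -1.0e+00] q7 [ 0.26 -0.01 -0.66  1.91 -0.01  1.24 -1.78]
offset mm [-119.6    0.     0. ] yaw -0.01
```

View pics/w2.png

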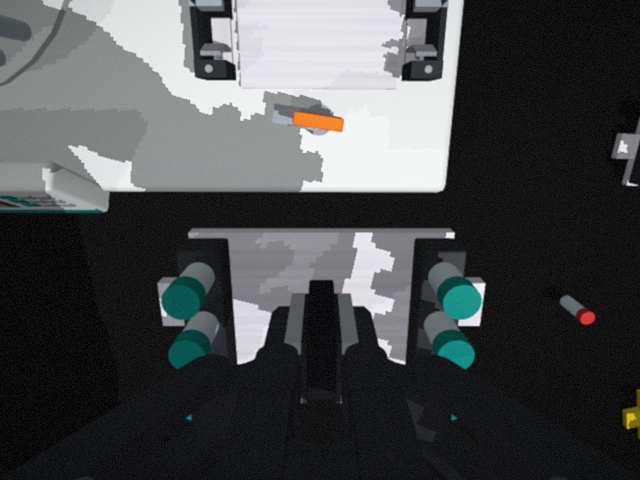

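The wrist view shows the held carrier level, with ears at (158–175,300) and (465–485,300). The dock plate's front edge is at row 88, columns 242–397, and the wing is at (318,121). I'll extract precise edges from this same shot.

Run:
```python
from h import *
D=np.load('w2.npz'); p={k:D[k] for k in ['pixels','depth','intrinsics','mount']}; o={'position':D['pos'],'ee_rot':D['q']}
print(p['intrinsics'].round(1).tolist())
W=cloud(p,o); R=Ro.from_quat(o['ee_rot']).as_matrix()
T=lambda X:(X-o['position'])@R   # tool coords
q=W[5:80,250:390,2]; print('seat z mean/med',np.nanmean(q),np.nanmedian(q)); zs=np.nanmedian(q)
q=W[150:185,330:430,2]; print('base z',np.nanmedian(q))
# carrier plate height from depth
t=T(W[240:290,240:290].reshape(-1,3)); print('plate tool y',np.nanmedian(t[:,1])); yp=np.nanmedian(t[:,1])
g=cv2.cvtColor(p['pixels'],cv2.COLOR_RGB2GRAY).astype(float)
def tp(u,v,ty): # intersect ray with tool y=ty
    M=p['mount']; r=M[:3,:3]@(np.linalg.inv(p['intrinsics'])@[u,v,1]); return M[:3,3]+r*(ty-M[1,3])/r[1]
for row in (290,300,310): 
    r=g[row]; print('ear',row,[int(x) for x in r[150:182]],[int(x) for x in r[460:492]])
for c in (250,280,360,390): print('front plate col',c,[int(x) for x in g[222:245,c]])
for c in (255,270,350,385): print('seat col',c,[int(x) for x in g[80:96,c]])
for row in (10,30,50,70): print('seatrow',row,[int(x) for x in g[row,185:245]],'|',[int(x) for x in g[row,395:450]])
```

```text
[[401.8, 0.0, 320.9], [0.0, 401.8, 236.1], [0.0, 0.0, 1.0]]
seat z mean/med 0.05754902978837553 0.05755308208519122
base z 0.05266702875377169
plate tool y 0.027208616216419797
ear 290 [22, 29, 13, 24, 17, 14, 8, 42, 114, 145, 146, 143, 145, 143, 131, 97, 68, 62, 63, 66, 59, 59, 66, 66, 59, 64, 62, 66, 63, 61, 63, 66] [111, 108, 113, 118, 114, 113, 112, 113, 113, 115, 111, 113, 114, 115, 112, 110, 120, 169, 231, 242, 242, 243, 244, 237, 165, 51, 19, 19, 20, 18, 25, 19]
ear 300 [24, 14, 7, 10, 18, 17, 20, 19, 40, 133, 181, 141, 73, 61, 62, 64, 62, 64, 70, 65, 71, 61, 65, 61, 61, 67, 64, 63, 63, 62, 60, 62] [112, 111, 111, 112, 109, 113, 108, 110, 111, 111, 112, 113, 117, 112, 114, 108, 112, 111, 112, 111, 120, 180, 187, 126, 38, 2, 9, 3, 0, 24, 20, 20]
ear 310 [18, 24, 26, 26, 24, 15, 27, 28, 19, 25, 96, 191, 229, 204, 153, 96, 66, 61, 64, 71, 59, 65, 61, 66, 63, 65, 63, 64, 66, 60, 58, 63] [107, 112, 110, 109, 107, 110, 108, 109, 106, 111, 109, 112, 108, 113, 108, 105, 109, 128, 179, 226, 236, 177, 70, 18, 14, 16, 20, 16, 24, 14, 24, 17]
front plate col 250 [25, 16, 20, 15, 18, 38, 8
[... 2273 characters left out ...]
9, 72, 58, 66, 73, 73, 79, 98, 99, 102, 102, 95, 99, 95, 92, 91, 94, 99, 97, 101, 96, 100, 101, 102, 98, 98, 86, 64, 32, 47, 45, 52, 47, 50, 106, 203, 233, 232, 232, 231, 231]
seatrow 70 [236, 236, 237, 237, 202, 147, 144, 145, 143, 109, 52, 51, 49, 43, 49, 56, 47, 48, 49, 58, 122, 161, 168, 167, 168, 164, 146, 102, 59, 49, 50, 49, 55, 47, 50, 54, 53, 53, 47, 49, 43, 34, 34, 18, 24, 23, 28, 27, 21, 40, 113, 204, 230, 208, 181, 207, 221, 221, 220, 228] | [128, 132, 129, 131, 133, 131, 103, 51, 20, 19, 17, 23, 18, 17, 19, 22, 41, 57, 60, 57, 57, 58, 54, 59, 53, 55, 55, 57, 51, 95, 156, 178, 176, 178, 176, 173, 145, 91, 58, 60, 56, 59, 60, 60, 58, 57, 66, 141, 219, 234, 233, 234, 233, 233, 232]
```

Run:
```python
from h import *
D=np.load('w2.npz'); p={k:D[k] for k in ['pixels','depth','intrinsics','mount']}; o={'position':D['pos'],'ee_rot':D['q']}
R=Ro.from_quat(o['ee_rot']).as_matrix(); T=lambda X:(X-o['position'])@R
g=cv2.cvtColor(p['pixels'],cv2.COLOR_RGB2GRAY).astype(float)
# base front edge rows
P=[]
for c in range(130,430,4):
    d=np.diff(g[180:200,c]); i=d.argmin()
    w=np.clip(-d[max(0,i-2):i+3],0,None); r=(w*np.arange(max(0,i-2),max(0,i-2)+len(w))).sum()/w.sum()+180.5
    P.append((c,r))
P=np.array(P); f=np.polyfit(*P.T,1); res=P[:,1]-np.polyval(f,P[:,0]); k=abs(res)<.6; f=np.polyfit(*P[k].T,1); print('base edge slope deg',np.degrees(np.arctan(f[0])),k.sum(),np.polyval(f,320))
a,b=[T(world(p,c,np.polyval(f,c),z=.052,obs=o)) for c in (130,430)]; print('yaw of base edge in tool (deg)',np.degrees(np.arctan2((b-a)[0],(b-a)[2])))
# base right edge
Q=[]
for r in range(15,170,4):
    d=np.diff(g[r,435:475]); i=d.argmin(); Q.append((435.5+i,r))
Q=np.array(Q); q=np.array([T(world(p,u,v,z=.052,obs=o)) for u,v in Q]); fx=np.polyfit(q[:,0],q[:,2],1); print('right edge yaw deg',np.degrees(np.arctan(fx[0])),'z at x=-120:',np.polyval(fx,-.12))
zs=.0575
for u,v in [(255,88),(320,88.3),(385,88.6)]: print('seat front',T(world(p,u,v,z=zs,obs=o)).round(4))
for z in (.078,.0865): print('cheek mid',[T(world(p,u,50,z=z,obs=o)).round(4) for u in (193,443)])
print('base front edge',T(world(p,320,np.polyval(f,320),z=.0525,obs=o)).round(4))
print('carr front top (z plane plate)',T(world(p,320,232.3,z=o['position'][2]-.0271,obs=o)).round(4),T(world(p,320,228,z=o['position'][2]-.0331,obs=o)).round(4))
print('carr ears',[T(world(p,u,290,z=o['position'][2]-.0271,obs=o)).round(4) for u in (157.4,484.4)])
```

```text
base edge slope deg 0.11853029526816837 75 191.60474816770525
yaw of base edge in tool (deg) 0.09643905458486679
right edge yaw deg -0.1816301396019664 z at x=-120: 0.09280104348946168
seat front [-0.0912  0.1622 -0.0433]
seat front [-0.0911  0.1622  0.0003]
seat front [-0.0909  0.1622  0.0441]
cheek mid [array([-0.112 ,  0.1416, -0.0768]), array([-0.1121,  0.1417,  0.0751])]
cheek mid [array([-0.111 ,  0.1331, -0.0743]), array([-0.1111,  0.1332,  0.0728])]
base front edge [-0.0195  0.1674  0.0003]
carr front top (z plane plate) [-0.0318  0.027   0.0005] [-0.0318  0.033   0.0005]
carr ears [array([-0.0066,  0.0271, -0.0672]), array([-0.0066,  0.0271,  0.0691])]
```

Call:
{"api": "move_arm", "payload": {"increments": [{"offset": [-0.02,0,-0.001],"yaw": 0,"jaw": 255},{"offset": [-0.05,0,-0.002],"yaw": 0,"jaw": 255},{"offset": [-0.085,0,-0.002],"yaw": 0,"jaw": 255},{"offset": [-0.11,0.01,-0.002],"yaw": 0,"jaw": 255},{"offset": [-0.1232,0.03,-0.002],"yaw": 0,"jaw": 255},{"offset": [-0.1232,0.055,-0.002],"yaw": 0,"jaw": 255},{"offset": [-0.1232,0.075,-0.002],"yaw": 0,"jaw": 255},{"offset": [-0.1232,0.083,-0.002],"yaw": 0,"jaw": 255},{"offset": [-0.1232,0.083,-0.002],"yaw": 0,"jaw": 255},{"offset": [-0.1232,0.083,-0.002],"yaw": 0,"jaw": 255}]}}

```text
clock: 6.77
position: [0.5447, 0.1646, 0.1376]
ee_rot: [0.069, -0.704, 0.704, -0.068]
ft_force: [0.4, -0.4, -3.1]
grip_width: 0.105
```

Run:
```python
from h import *
manip.camera('scene'); o=manip.get_obs(); p=manip.camera('wrist'); save(p,'w3.png',(120,170,520,420),2)
D=np.load('w2.npz'); R=Ro.from_quat(D['q']).as_matrix(); t=D['pos']+R@np.array([-.1232,.083,-.002]); print('target',t.round(4))
plan(*t,101.2)
```

```text
target [0.5442 0.1638 0.1366]
t 6.87 pos [0.5453 0.1648 0.1387] F [ 0.18  0.84 -4.56] T [ 0.07  0.04 -0.02] w 0.107
z dir -78.83 y [ 8.e-04  1.e-04 -1.e+00] q7 [ 0.16  0.37 -0.64  1.72  0.24  1.13 -1.93]
offset mm [1.3 2.1 0.8] yaw -0.03
```

View pics/w3.png

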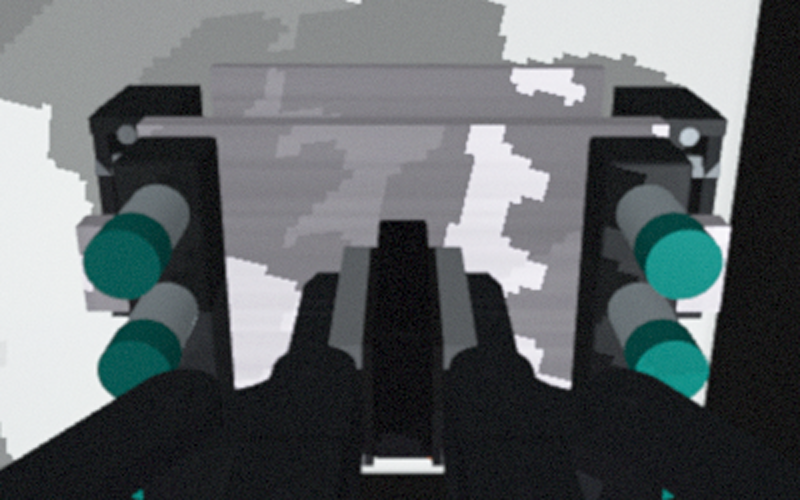

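Carrier and cheeks are nearly symmetric: cheeks at crop 90 and 725, ears at 78 and 730. The residual matches the measured pose error of +0.8 mm lateral, +1.3 mm in x, so I'll correct that and descend gently.

Call:
{"api": "move_arm", "payload": {"increments": [{"offset": [0.0013,0.003,0.0008],"yaw": 0,"jaw": 255},{"offset": [0.0013,0.007,0.0008],"yaw": 0,"jaw": 255},{"offset": [0.0013,0.01,0.0008],"yaw": 0,"jaw": 255},{"offset": [0.0013,0.013,0.0008],"yaw": 0,"jaw": 255},{"offset": [0.0013,0.015,0.0008],"yaw": 0,"jaw": 255},{"offset": [0.0013,0.016,0.0008],"yaw": 0,"jaw": 255},{"offset": [0.0013,0.016,0.0008],"yaw": 0,"jaw": 255}]}}

```text
clock: 7.45
position: [0.544, 0.1638, 0.1223]
ee_rot: [-0.069, 0.704, -0.704, 0.069]
ft_force: [-0.5, -0.4, -4.1]
grip_width: 0.109
```

Run:
```python
from h import *
plan(.5442,.1638,.12,101.2)
```

```text
t 7.45 pos [0.544  0.1638 0.1223] F [-0.5  -0.41 -4.08] T [ 0.01  0.01 -0.01] w 0.109
z dir -78.82 y [ 2.e-04  0.e+00 -1.e+00] q7 [ 0.15  0.38 -0.63  1.74  0.25  1.1  -1.93]
offset mm [-0.2  2.3  0. ] yaw -0.02
```

Call:
{"api": "move_arm", "payload": {"increments": [{"offset": [0,0.0015,0],"yaw": 0,"jaw": 255},{"offset": [0,0.003,0],"yaw": 0,"jaw": 255},{"offset": [0,0.0045,0],"yaw": 0,"jaw": 255},{"offset": [0,0.006,0],"yaw": 0,"jaw": 255},{"offset": [0,0.006,0],"yaw": 0,"jaw": 255}]}}

```text
clock: 7.87
position: [0.5442, 0.1638, 0.1162]
ee_rot: [-0.069, 0.704, -0.704, 0.069]
ft_force: [0.4, 0.2, -3.9]
grip_width: 0.107
```

Call:
{"api": "move_arm", "payload": {"increments": [{"offset": [0,0.0015,0],"yaw": 0,"jaw": 255},{"offset": [0,0.003,0],"yaw": 0,"jaw": 255},{"offset": [0,0.004,0],"yaw": 0,"jaw": 255},{"offset": [0,0.004,0],"yaw": 0,"jaw": 255}]}}

```text
clock: 8.2
position: [0.5448, 0.1641, 0.1126]
ee_rot: [-0.068, 0.704, -0.704, 0.069]
ft_force: [2.5, 1.0, 0.1]
grip_width: 0.107
```

Call:
{"api": "move_arm", "payload": {"increments": [{"offset": [-0.0002,0.001,0],"yaw": 0,"jaw": 255},{"offset": [-0.0002,0.002,0],"yaw": 0,"jaw": 255},{"offset": [-0.0002,0.003,0],"yaw": 0,"jaw": 255},{"offset": [-0.0002,0.003,0],"yaw": 0,"jaw": 255}]}}

```text
clock: 8.53
position: [0.5447, 0.1642, 0.1107]
ee_rot: [0.068, -0.704, 0.704, -0.069]
ft_force: [-5.0, -1.3, 10.8]
grip_width: 0.11
```

Call:
{"api": "move_arm", "payload": {"increments": [{"offset": [0.0004,-0.0008,0],"yaw": 0,"jaw": 255},{"offset": [0.0007,-0.001,0],"yaw": 0,"jaw": 255}]}}

```text
clock: 8.7
position: [0.5444, 0.1641, 0.1118]
ee_rot: [-0.068, 0.704, -0.704, 0.07]
ft_force: [3.8, 1.2, -3.8]
grip_width: 0.111
```

Run:
```python
from h import *
for i in range(3): manip.camera('scene'); plan(.5442,.1638,.1107,101.2)
```

```text
t 8.75 pos [0.5444 0.1641 0.1118] F [ 3.16  0.77 -2.41] T [ 0.27 -0.89 -0.09] w 0.109
z dir -78.83 y [ 2.7e-03  4.0e-04 -1.0e+00] q7 [ 0.15  0.4  -0.63  1.75  0.26  1.08 -1.94]
offset mm [0.3 1.1 0.3] yaw -0.03
t 8.8 pos [0.5444 0.1641 0.1117] F [ 4.57  1.07 -2.16] T [ 0.19 -0.87 -0.05] w 0.104
z dir -78.84 y [ 2.5e-03  4.0e-04 -1.0e+00] q7 [ 0.15  0.4  -0.63  1.75  0.26  1.08 -1.94]
offset mm [0.3 1.  0.3] yaw -0.04
t 8.85 pos [0.5444 0.1641 0.1117] F [ 4.54  1.04 -2.09] T [ 0.18 -0.95 -0.06] w 0.108
z dir -78.84 y [ 2.4e-03  4.0e-04 -1.0e+00] q7 [ 0.15  0.4  -0.63  1.75  0.26  1.08 -1.94]
offset mm [0.3 1.  0.3] yaw -0.04
```

Call:
{"api": "move_arm", "payload": {"increments": [{"offset": [0,0.0007,0],"yaw": 0,"jaw": 255},{"offset": [0,0.0014,0],"yaw": 0,"jaw": 255},{"offset": [0,0.002,0],"yaw": 0,"jaw": 255}]}}

```text
clock: 9.1
position: [0.5446, 0.1642, 0.1107]
ee_rot: [0.068, -0.704, 0.704, -0.07]
ft_force: [-2.9, -0.9, 12.9]
grip_width: 0.109
```

Call:
{"api": "move_arm", "payload": {"increments": [{"offset": [0.0004,-0.0012,0],"yaw": 0,"jaw": 255},{"offset": [0.0012,-0.0015,0],"yaw": 0,"jaw": 255},{"offset": [0.0012,-0.0015,0],"yaw": 0,"jaw": 255}]}}

```text
clock: 9.35
position: [0.5436, 0.164, 0.1122]
ee_rot: [-0.067, 0.704, -0.704, 0.07]
ft_force: [5.0, 0.9, -2.4]
grip_width: 0.107
```

Run:
```python
from h import *
o=manip.get_obs(); p=manip.camera('wrist'); save(p,'w4.png',(120,170,520,420),2); plan(.5442,.1638,.1107,101.2); print(o['torque'])
manip.camera('top'); plan(.5442,.1638,.1107,101.2)
```

```text
t 9.4 pos [0.5437 0.164  0.1122] F [ 5.26  1.36 -2.76] T [ 0.23 -1.16  0.03] w 0.104
z dir -78.85 y [ 3.6e-03  5.0e-04 -1.0e+00] q7 [ 0.15  0.39 -0.63  1.75  0.26  1.08 -1.94]
offset mm [-0.4  1.5  0.3] yaw -0.05
[ 0.28949282 -1.24890755 -0.00794576]
t 9.45 pos [0.5437 0.164  0.1122] F [ 5.6   1.69 -3.16] T [ 0.26 -1.12 -0.02] w 0.108
z dir -78.85 y [ 3.4e-03  5.0e-04 -1.0e+00] q7 [ 0.15  0.39 -0.63  1.75  0.26  1.08 -1.94]
offset mm [-0.5  1.5  0.3] yaw -0.05
```

View pics/w4.png

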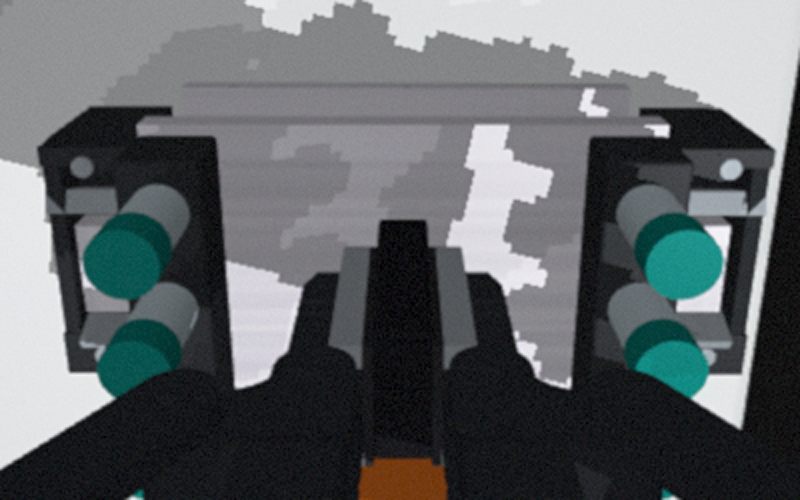

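The view shows both ears inside their slots, left at crop (85–125,265) and right at (700–728,265). The carrier is about 0.7 mm left of the slot mid. I'll shift right 0.5 mm and continue in small steps.

Call:
{"api": "move_arm", "payload": {"increments": [{"offset": [0,0.0004,0.0005],"yaw": 0,"jaw": 255},{"offset": [0,0.0008,0.0005],"yaw": 0,"jaw": 255},{"offset": [0,0.0012,0.0005],"yaw": 0,"jaw": 255},{"offset": [0,0.0012,0.0005],"yaw": 0,"jaw": 255}]}}

```text
clock: 9.78
position: [0.5442, 0.1639, 0.1115]
ee_rot: [-0.067, 0.704, -0.704, 0.07]
ft_force: [4.9, 1.7, 3.1]
grip_width: 0.104
```

Call:
{"api": "move_arm", "payload": {"increments": [{"offset": [0.0003,0.0004,0.0002],"yaw": 0,"jaw": 255},{"offset": [0.0003,0.0008,0.0002],"yaw": 0,"jaw": 255},{"offset": [0.0003,0.0012,0.0002],"yaw": 0,"jaw": 255}]}}

```text
clock: 10.03
position: [0.5442, 0.1637, 0.1106]
ee_rot: [-0.067, 0.704, -0.704, 0.071]
ft_force: [3.0, 1.3, 7.1]
grip_width: 0.108
```

Run:
```python
from h import *
plan(.5442,.1638,.1107,101.2)
manip.camera('top'); plan(.5442,.1638,.1107,101.2)
```

```text
t 10.03 pos [0.5442 0.1637 0.1106] F [3.   1.35 7.07] T [ 0.41 -0.84 -0.13] w 0.108
z dir -78.85 y [ 0.0053  0.0012 -1.    ] q7 [ 0.15  0.39 -0.63  1.75  0.26  1.08 -1.94]
offset mm [ 0.  -0.1 -0.1] yaw -0.05
t 10.08 pos [0.5442 0.1637 0.1105] F [3.73 1.52 4.27] T [ 0.47 -1.06 -0.08] w 0.106
z dir -78.84 y [ 0.0051  0.0011 -1.    ] q7 [ 0.15  0.39 -0.63  1.75  0.26  1.08 -1.94]
offset mm [-0.1 -0.2 -0.1] yaw -0.04
```

Call:
{"api": "move_arm", "payload": {"increments": [{"offset": [0.0003,0.0002,0],"yaw": 0,"jaw": 255},{"offset": [0.0003,0.0004,0],"yaw": 0,"jaw": 255},{"offset": [0.0003,0.0007,0],"yaw": 0,"jaw": 255},{"offset": [0.0003,0.0009,0],"yaw": 0,"jaw": 255}]}}

```text
clock: 10.42
position: [0.544, 0.1634, 0.1092]
ee_rot: [-0.067, 0.704, -0.704, 0.071]
ft_force: [6.5, 1.8, 0.5]
grip_width: 0.109
```

Call:
{"api": "move_arm", "payload": {"increments": [{"offset": [0,0.0007,0],"yaw": 0,"jaw": 255},{"offset": [0,0.0014,0],"yaw": 0,"jaw": 255},{"offset": [0,0.002,0],"yaw": 0,"jaw": 255}]}}

```text
clock: 10.67
position: [0.5441, 0.1631, 0.1069]
ee_rot: [-0.067, 0.704, -0.704, 0.07]
ft_force: [5.6, 1.6, 0.0]
grip_width: 0.107
```

Call:
{"api": "move_arm", "payload": {"increments": [{"offset": [0,0.0008,0],"yaw": 0,"jaw": 255},{"offset": [0,0.0016,0],"yaw": 0,"jaw": 255},{"offset": [0,0.0024,0],"yaw": 0,"jaw": 255},{"offset": [0,0.0032,0],"yaw": 0,"jaw": 255},{"offset": [0,0.004,0],"yaw": 0,"jaw": 255}]}}

```text
clock: 11.08
position: [0.5443, 0.1627, 0.1025]
ee_rot: [0.067, -0.704, 0.704, -0.07]
ft_force: [6.8, 1.7, 1.0]
grip_width: 0.107
```

Call:
{"api": "move_arm", "payload": {"increments": [{"offset": [0,0.0008,-0.0003],"yaw": 0,"jaw": 255},{"offset": [0,0.0016,-0.0004],"yaw": 0,"jaw": 255},{"offset": [0,0.0024,-0.0004],"yaw": 0,"jaw": 255},{"offset": [0,0.0032,-0.0004],"yaw": 0,"jaw": 255},{"offset": [0,0.004,-0.0004],"yaw": 0,"jaw": 255},{"offset": [0,0.0048,-0.0004],"yaw": 0,"jaw": 255}]}}

```text
clock: 11.58
position: [0.5443, 0.1626, 0.0973]
ee_rot: [0.066, -0.704, 0.704, -0.07]
ft_force: [5.2, 1.7, -0.1]
grip_width: 0.108
```

Call:
{"api": "move_arm", "payload": {"increments": [{"offset": [0,0.0007,0],"yaw": 0,"jaw": 255},{"offset": [0,0.0014,0],"yaw": 0,"jaw": 255},{"offset": [0,0.0021,0],"yaw": 0,"jaw": 255},{"offset": [0,0.0028,0],"yaw": 0,"jaw": 255},{"offset": [0,0.0033,0],"yaw": 0,"jaw": 255}]}}

```text
clock: 12.0
position: [0.5444, 0.1622, 0.0937]
ee_rot: [0.066, -0.704, 0.704, -0.07]
ft_force: [5.9, 0.7, 0.6]
grip_width: 0.108
```

Call:
{"api": "move_arm", "payload": {"increments": [{"offset": [0,0.0004,0],"yaw": 0,"jaw": 255},{"offset": [0,0.0008,0],"yaw": 0,"jaw": 255},{"offset": [0,0.0012,0],"yaw": 0,"jaw": 255},{"offset": [0,0.0016,0],"yaw": 0,"jaw": 255}]}}

```text
clock: 12.33
position: [0.5445, 0.162, 0.0918]
ee_rot: [0.066, -0.703, 0.704, -0.07]
ft_force: [6.9, 1.1, 0.1]
grip_width: 0.105
```

Call:
{"api": "move_arm", "payload": {"increments": [{"offset": [0,0.0004,0],"yaw": 0,"jaw": 255},{"offset": [0,0.0008,0],"yaw": 0,"jaw": 255},{"offset": [0,0.0012,0],"yaw": 0,"jaw": 255}]}}

```text
clock: 12.58
position: [0.5446, 0.162, 0.0908]
ee_rot: [0.066, -0.703, 0.704, -0.07]
ft_force: [3.2, 1.3, 9.3]
grip_width: 0.108
```

Call:
{"api": "move_arm", "payload": {"increments": [{"offset": [0.0002,0.0004,0],"yaw": 0,"jaw": 255},{"offset": [0.0002,0.0006,0],"yaw": 0,"jaw": 255}]}}

```text
clock: 12.75
position: [0.5446, 0.162, 0.0908]
ee_rot: [0.066, -0.703, 0.704, -0.07]
ft_force: [0.7, 0.6, 11.1]
grip_width: 0.104
```

Run:
```python
from h import *
plan(.5442,.1638,.1107,101.2)
```

```text
t 12.75 pos [0.5446 0.162  0.0908] F [ 0.74  0.64 11.07] T [ 0.19 -0.23 -0.07] w 0.104
z dir -78.94 y [ 6.1e-03 -5.0e-04 -1.0e+00] q7 [ 0.14  0.42 -0.62  1.77  0.28  1.04 -1.96]
offset mm [ -0.  -19.9  -1.8] yaw -0.14
```

Resistance rose steeply at TCP z = 0.0908, where I predicted home at 0.0906, and the push stayed about 15 N. I'll relax, release and retreat straight up.

Call:
{"api": "move_arm", "payload": {"increments": [{"offset": [0,-0.0001,0],"yaw": 0,"jaw": 255},{"offset": [0,-0.0001,0],"yaw": 0,"jaw": 160},{"offset": [0,-0.0001,0],"yaw": 0,"jaw": 160},{"offset": [0,-0.0001,0],"yaw": 0,"jaw": 160},{"offset": [0,-0.0001,0],"yaw": 0,"jaw": 160},{"offset": [0,-0.0001,0],"yaw": 0,"jaw": 160}]}}

```text
clock: 13.25
position: [0.5442, 0.1617, 0.0906]
ee_rot: [0.066, -0.703, 0.704, -0.07]
ft_force: [0.2, -0.3, 0.5]
grip_width: 0.372
```

Run:
```python
from h import *
plan(.5442,.1638,.18,101.2)
```

```text
t 13.25 pos [0.5442 0.1617 0.0906] F [ 0.21 -0.34  0.51] T [ 0.04  0.03 -0.01] w 0.372
z dir -78.94 y [ 0.005 -0.001 -1.   ] q7 [ 0.14  0.42 -0.62  1.77  0.28  1.04 -1.96]
offset mm [ -0.8 -89.4  -1.8] yaw -0.14
```

Call:
{"api": "move_arm", "payload": {"increments": [{"offset": [0,-0.008,0],"yaw": 0,"jaw": 160},{"offset": [0,-0.025,0],"yaw": 0,"jaw": 160},{"offset": [0,-0.05,0],"yaw": 0,"jaw": 160},{"offset": [0,-0.08,0],"yaw": 0,"jaw": 160},{"offset": [0,-0.1,0],"yaw": 0,"jaw": 160},{"offset": [0,-0.11,0],"yaw": 0,"jaw": 160},{"offset": [0,-0.11,0],"yaw": 0,"jaw": 160},{"offset": [0,-0.11,0],"yaw": 0,"jaw": 160}]}}

```text
clock: 13.92
position: [0.5435, 0.1617, 0.2001]
ee_rot: [0.066, -0.703, 0.704, -0.07]
ft_force: [0.3, 0.0, -0.5]
grip_width: 0.37
```

Run:
```python
from h import *
manip.camera('scene');o=manip.get_obs(); p=manip.camera('wrist'); save(p,'w5.png'); W=cloud(p,o); R=Ro.from_quat(o['ee_rot']).as_matrix()
np.savez('w5.npz',pos=o['position'],q=o['ee_rot'],**{k:p[k] for k in ['pixels','depth','intrinsics','mount']})
# plate flatness: fit white-ish plate top points
c=np.array([.5442,.163]); a=np.radians(11.15); ex=np.array([np.cos(a),np.sin(a)]); ey=np.array([-ex[1],ex[0]])
d=W[...,:2]-c; X=d@ex; Y=d@ey; Z=W[...,2]
m=(abs(X)<28)&(abs(X)<.028)&(abs(Y)<.034)&(abs(Y)>.012)&(Z>.05)&(Z<.075)
A=np.c_[X[m],Y[m],np.ones(m.sum())]; s,*_=np.linalg.lstsq(A,Z[m],rcond=None); print('plate fit',s,m.sum(),np.std(A@s-Z[m]))
m2=(abs(X+.052)<.09)&(X<-.06)&(abs(Y)<.05)&(Z<.07); print('base z',np.nanmedian(Z[m2]),m2.sum())
hsv=cv2.cvtColor(p['pixels'],cv2.COLOR_RGB2HSV); og=(hsv[...,0]<20)&(hsv[...,1]>150)&(hsv[...,2]>100)
print('orange px',og.sum(), np.argwhere(og).mean(0) if og.any() else None, np.nanpercentile(Z[og],[10,50,90]) if og.any() else None)
plan(.5442,.1638,.18,101.2)
```

```text
plate fit [ 0.00525444 -0.00077822  0.06379339] 5123 0.0006599212449795394
base z 0.05248897610257053 2963
orange px 1355 [312.93505535 318.13874539] [0.07580575 0.09378471 0.1009504 ]
t 14.02 pos [0.5429 0.1615 0.1989] F [-0.07  0.02 -0.38] T [ 0.02 -0.01  0.03] w 0.373
z dir -78.94 y [ 0.0027 -0.0016 -1.    ] q7 [ 0.18  0.3  -0.65  1.66  0.2   1.24 -1.89]
offset mm [-1.6 18.9 -2.1] yaw -0.14
```

View pics/w5.png

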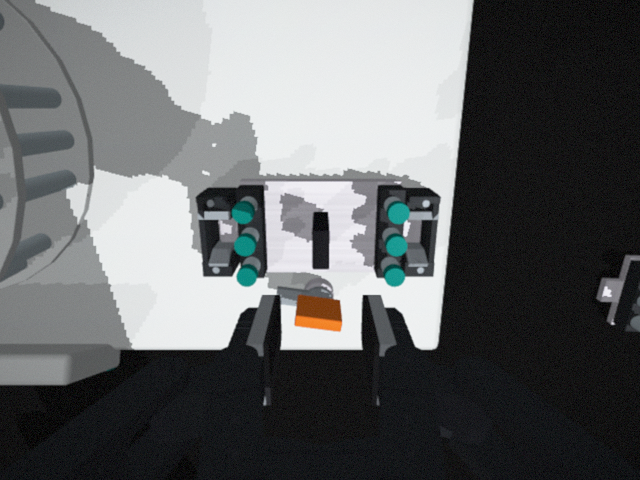

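The carrier is seated: plate top at 0.0638, giving an underside of about 0.0578 against a seat of 0.0575, and it is flat. Both ears show in their slots at (225,230) and (415,230). Now the wing, from the stored shots.

Run:
```python
from h import *
def wing(p,o,z=.1045):
    hsv=cv2.cvtColor(p['pixels'],cv2.COLOR_RGB2HSV); og=(hsv[...,0]<20)&(hsv[...,1]>150)
    V=hsv[...,2]; v=V[og]; print('V pct',np.percentile(v,[5,25,50,75,95]),og.sum())
    k,_=cv2.threshold(v.reshape(-1,1),0,255,cv2.THRESH_OTSU); m=og&(V>k)
    n,l,s,c=cv2.connectedComponentsWithStats(m.astype(np.uint8)); i=1+s[1:,4].argmax(); m=l==i
    X=np.array([world(p,b,a,z=z,obs=o)[:2] for a,b in np.argwhere(m)]).astype(np.float32)
    r=cv2.minAreaRect(X); e=np.linalg.eigh(np.cov(X.T))[1][:,1]
    print('n',m.sum(),'centre',X.mean(0),'rect',np.round(r[0],4),np.round(r[1],4),r[2],'axis deg',np.degrees(np.arctan2(e[1],e[0]))%180)
for f in ('w2.npz','w5.npz'):
    D=np.load(f); wing({k:D[k] for k in ['pixels','depth','intrinsics','mount']},{'position':D['pos'],'ee_rot':D['q']})
plan(.4935,.1522,.16,3)
```

```text
V pct [  2.   7.  14. 232. 244.] 2272
n 693 centre [0.49380532 0.15294255] rect [0.4938 0.1528] [0.0078 0.0288] 2.5939207077026367 axis deg 92.5470101570777
V pct [  5.    16.   123.   166.25 243.  ] 1912
n 1355 centre [0.50294423 0.15414694] rect [0.5031 0.1535] [0.0211 0.0288] 2.8124449253082275 axis deg 82.31243431584363
t 14.02 pos [0.5429 0.1615 0.1989] F [-0.07  0.02 -0.38] T [ 0.02 -0.01  0.03] w 0.373
z dir -78.94 y [ 0.0027 -0.0016 -1.    ] q7 [ 0.18  0.3  -0.65  1.66  0.2   1.24 -1.89]
offset mm [50.4 38.8 -0.5] yaw -81.94
```

Call:
{"api": "move_arm", "payload": {"increments": [{"offset": [0.008,0,0],"yaw": -7,"jaw": 165},{"offset": [0.016,0,0],"yaw": -14,"jaw": 165},{"offset": [0.025,0,0],"yaw": -21,"jaw": 165},{"offset": [0.033,0,0],"yaw": -28,"jaw": 165},{"offset": [0.041,0,0],"yaw": -35,"jaw": 165},{"offset": [0.05,0.005,-0.001],"yaw": -42,"jaw": 165},{"offset": [0.05,0.01,-0.001],"yaw": -49,"jaw": 165},{"offset": [0.05,0.015,-0.001],"yaw": -56,"jaw": 165},{"offset": [0.05,0.02,-0.001],"yaw": -63,"jaw": 165},{"offset": [0.05,0.025,-0.001],"yaw": -70,"jaw": 165}]}}

```text
clock: 14.85
position: [0.4929, 0.1525, 0.1722]
ee_rot: [0.461, -0.535, 0.537, -0.461]
ft_force: [0.2, 0.3, 0.3]
grip_width: 0.353
```

Run:
```python
from h import *
plan(.4937,.1526,.135,2.55)
```

```text
t 14.85 pos [0.4929 0.1525 0.1722] F [0.23 0.3  0.28] T [ 0.04 -0.02  0.01] w 0.353
z dir -8.59 y [ 5.0e-04 -1.9e-03 -1.0e+00] q7 [ 0.35  0.25 -0.83  1.81  0.2   1.17 -0.69]
offset mm [-0.3 37.2  0.7] yaw -11.14
```

Call:
{"api": "move_arm", "payload": {"increments": [{"offset": [-0.0003,0.01,0.0007],"yaw": -6,"jaw": 165},{"offset": [-0.0003,0.02,0.0007],"yaw": -11.1,"jaw": 165},{"offset": [-0.0003,0.032,0.0007],"yaw": -11.1,"jaw": 165},{"offset": [-0.0003,0.037,0.0007],"yaw": -11.1,"jaw": 165},{"offset": [-0.0003,0.037,0.0007],"yaw": -11.1,"jaw": 165},{"offset": [-0.0003,0.037,0.0007],"yaw": -11.1,"jaw": 165}]}}

```text
clock: 15.35
position: [0.4934, 0.1527, 0.1348]
ee_rot: [0.511, -0.489, 0.49, -0.51]
ft_force: [0.4, -0.0, 0.2]
grip_width: 0.351
```

Run:
```python
from h import *
manip.camera('scene');o=manip.get_obs(); p=manip.camera('wrist'); save(p,'w6.png')
plan(.4937,.1526,.0945,2.55)
```

```text
t 15.45 pos [0.494  0.1528 0.1356] F [-0.69 -0.18 -0.5 ] T [-0.   -0.01  0.05] w 0.353
z dir 2.44 y [ 0.0011 -0.0017 -1.    ] q7 [ 0.35  0.3  -0.84  1.85  0.25  1.11 -0.54]
offset mm [ 0.2 41.1 -0.3] yaw -0.11
```

View pics/w6.png

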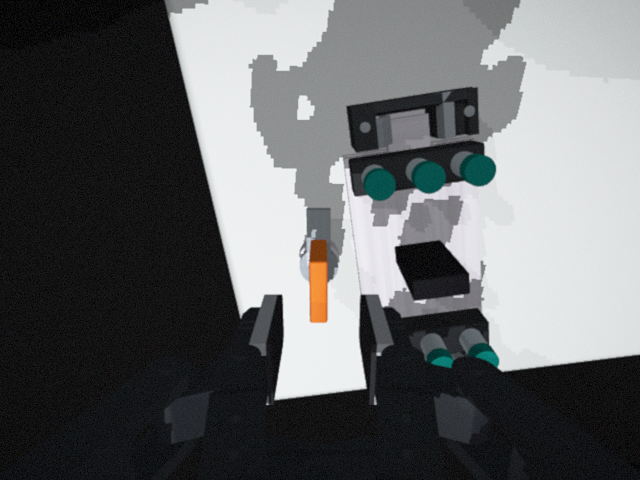

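The wing is centred between the pads at column 319 and aligned. The carrier sits to the right and is clear. I'll narrow the jaws a little and descend.

Call:
{"api": "move_arm", "payload": {"increments": [{"offset": [0.0002,0,-0.0003],"yaw": 0,"jaw": 185},{"offset": [0.0002,0.008,-0.0003],"yaw": 0,"jaw": 185},{"offset": [0.0002,0.018,-0.0003],"yaw": 0,"jaw": 185},{"offset": [0.0002,0.028,-0.0003],"yaw": 0,"jaw": 185},{"offset": [0.0002,0.036,-0.0003],"yaw": 0,"jaw": 185},{"offset": [0.0002,0.04,-0.0003],"yaw": 0,"jaw": 185},{"offset": [0.0002,0.04,-0.0003],"yaw": 0,"jaw": 185},{"offset": [0.0002,0.04,-0.0003],"yaw": 0,"jaw": 185}]}}

```text
clock: 16.12
position: [0.4936, 0.1527, 0.0954]
ee_rot: [0.511, -0.489, 0.49, -0.51]
ft_force: [0.5, 0.6, 1.0]
grip_width: 0.275
```

Run:
```python
from h import *
plan(.4937,.1526,.0945,2.55)
```

```text
t 16.12 pos [0.4936 0.1527 0.0954] F [0.46 0.64 1.04] T [ 0.01 -0.01  0.02] w 0.275
z dir 2.45 y [ 4.0e-04 -1.5e-03 -1.0e+00] q7 [ 0.32  0.35 -0.82  1.88  0.3   1.03 -0.58]
offset mm [0.1 0.9 0.1] yaw -0.1
```

Close gently.

Call:
{"api": "move_arm", "payload": {"increments": [{"offset": [0,0,0],"yaw": 0,"jaw": 255},{"offset": [0,0,0],"yaw": 0,"jaw": 255},{"offset": [0,0,0],"yaw": 0,"jaw": 255},{"offset": [0,0,0],"yaw": 0,"jaw": 255},{"offset": [0,0,0],"yaw": 0,"jaw": 255},{"offset": [0,0,0],"yaw": 0,"jaw": 255}], "squeeze": 25}}

```text
clock: 16.62
position: [0.4928, 0.1528, 0.0957]
ee_rot: [0.511, -0.489, 0.489, -0.51]
ft_force: [-6.1, -0.3, 5.6]
grip_width: 0.087
```

Run:
```python
from h import *
plan(.4937,.1526,.0945,2.55)
```

```text
t 16.62 pos [0.4928 0.1528 0.0957] F [-6.12 -0.31  5.57] T [-0.12  1.3   0.06] w 0.087
z dir 2.47 y [-9.0e-04 -2.1e-03 -1.0e+00] q7 [ 0.32  0.35 -0.82  1.88  0.3   1.03 -0.58]
offset mm [0.3 1.2 0.9] yaw -0.08
```

Call:
{"api": "move_arm", "payload": {"increments": [{"offset": [0,0,-0.0004],"yaw": 3,"jaw": 255},{"offset": [0,0,-0.0004],"yaw": 8,"jaw": 255},{"offset": [0,0,-0.0004],"yaw": 14,"jaw": 255},{"offset": [0,0,-0.0004],"yaw": 20,"jaw": 255},{"offset": [0,0,-0.0004],"yaw": 25,"jaw": 255}]}}

```text
clock: 17.03
position: [0.4923, 0.1529, 0.0958]
ee_rot: [0.392, -0.589, 0.59, -0.391]
ft_force: [-0.7, 0.9, -3.4]
grip_width: 0.087
```

Run:
```python
from h import *
plan(.4925,.1526,.0957,-74.8)
```

```text
t 17.03 pos [0.4923 0.1529 0.0958] F [-0.72  0.87 -3.36] T [ 0.13 -0.07  0.04] w 0.087
z dir -22.83 y [-7.e-04 -2.e-03 -1.e+00] q7 [ 0.26  0.33 -0.74  1.89  0.26  1.02 -0.99]
offset mm [0.2 0.1 0.2] yaw 51.97
```

Forces are low and the catch is turning with the hand.

Call:
{"api": "move_arm", "payload": {"increments": [{"offset": [0,0,0],"yaw": 6,"jaw": 255},{"offset": [0,0,0],"yaw": 12,"jaw": 255},{"offset": [0,0,0],"yaw": 18,"jaw": 255},{"offset": [0,0,0],"yaw": 24,"jaw": 255},{"offset": [0,0,0],"yaw": 30,"jaw": 255},{"offset": [0,0,0],"yaw": 36,"jaw": 255},{"offset": [0,0,0],"yaw": 42,"jaw": 255},{"offset": [0,0,0],"yaw": 46,"jaw": 255},{"offset": [0,0,0],"yaw": 46,"jaw": 255}]}}

```text
clock: 17.78
position: [0.492, 0.1532, 0.0958]
ee_rot: [0.129, -0.695, 0.696, -0.128]
ft_force: [-1.0, 0.1, -2.7]
grip_width: 0.085
```

Run:
```python
from h import *
plan(.4925,.1526,.0957,-74.8)
```

```text
t 17.78 pos [0.492  0.1532 0.0958] F [-0.97  0.13 -2.71] T [ 0.25  0.18 -0.08] w 0.085
z dir -69.0 y [-0.001  -0.0019 -1.    ] q7 [ 0.15  0.3  -0.62  1.89  0.21  1.01 -1.76]
offset mm [-0.3  0.1  0.7] yaw 5.8
```

Call:
{"api": "move_arm", "payload": {"increments": [{"offset": [0,0,0],"yaw": 2,"jaw": 255},{"offset": [0,0,0],"yaw": 4,"jaw": 255},{"offset": [0,0,0],"yaw": 6,"jaw": 255},{"offset": [0,0,0],"yaw": 7.5,"jaw": 255},{"offset": [0,0,0],"yaw": 7.5,"jaw": 255}]}}

```text
clock: 18.2
position: [0.492, 0.1533, 0.0959]
ee_rot: [0.084, -0.701, 0.703, -0.083]
ft_force: [-0.3, -0.3, -4.0]
grip_width: 0.085
```

Run:
```python
from h import *
plan(.4925,.1526,.0957,-74.8)
```

```text
t 18.2 pos [0.492  0.1533 0.0959] F [-0.27 -0.32 -3.95] T [0.08 0.06 0.6 ] w 0.085
z dir -76.42 y [-9.0e-04 -2.1e-03 -1.0e+00] q7 [ 0.14  0.3  -0.6   1.89  0.2   1.01 -1.88]
offset mm [-0.4  0.2  0.8] yaw -1.62
```

Tz rose to +0.6 N m, so the catch is against its stop. I'll release and retreat up.

Call:
{"api": "move_arm", "payload": {"increments": [{"offset": [0,0,0],"yaw": 0,"jaw": 185},{"offset": [0,0,0],"yaw": 0,"jaw": 185},{"offset": [0,0,0],"yaw": 0,"jaw": 185},{"offset": [0,0,0],"yaw": 0,"jaw": 185},{"offset": [0,-0.01,0],"yaw": 0,"jaw": 185},{"offset": [0,-0.03,0],"yaw": 0,"jaw": 185},{"offset": [0,-0.06,0],"yaw": 0,"jaw": 185},{"offset": [0,-0.09,0],"yaw": 0,"jaw": 185},{"offset": [0,-0.12,0],"yaw": 0,"jaw": 185},{"offset": [0,-0.14,0],"yaw": 0,"jaw": 185}]}}

```text
clock: 19.03
position: [0.4926, 0.154, 0.2397]
ee_rot: [0.083, -0.702, 0.703, -0.085]
ft_force: [1.1, 0.7, -0.3]
grip_width: 0.277
```

Call:
{"api": "move_arm", "payload": {"increments": [{"offset": [0.02,-0.01,0],"yaw": 0,"jaw": 185},{"offset": [0.05,-0.01,0],"yaw": 0,"jaw": 185},{"offset": [0.06,-0.01,0],"yaw": 0,"jaw": 185},{"offset": [0.06,-0.01,0],"yaw": 0,"jaw": 185},{"offset": [0.06,-0.01,0],"yaw": 0,"jaw": 185}]}}

```text
clock: 19.45
position: [0.4345, 0.1399, 0.2506]
ee_rot: [0.082, -0.701, 0.703, -0.085]
ft_force: [-0.4, -0.0, -0.4]
grip_width: 0.272
```

Run:
```python
from h import *
manip.camera('scene');o=manip.get_obs(); p=manip.camera('wrist'); save(p,'w7.png',(140,0,500,270),2.2); W=cloud(p,o)
c=np.array([.5442,.163]); a=np.radians(11.15); ex=np.array([np.cos(a),np.sin(a)]); ey=np.array([-ex[1],ex[0]])
d=W[...,:2]-c; X=d@ex; Y=d@ey; Z=W[...,2]
m=(abs(X)<.028)&(abs(Y)<.034)&(abs(Y)>.012)&(Z>.05)&(Z<.075)
A=np.c_[X[m],Y[m],np.ones(m.sum())]; s,*_=np.linalg.lstsq(A,Z[m],rcond=None); print('plate fit',s,m.sum())
hsv=cv2.cvtColor(p['pixels'],cv2.COLOR_RGB2HSV); og=(hsv[...,0]<20)&(hsv[...,1]>150)&(hsv[...,2]>110)
Xq=np.array([world(p,b,a,z=.1045,obs=o)[:2] for a,b in np.argwhere(og)]).astype(np.float32); print(og.sum(),cv2.minAreaRect(Xq))
t=manip.camera('top'); save(t,'top9.png')
plan(.4925,.1526,.0957,-74.8)
```

```text
plate fit [ 0.00530841 -0.00032679  0.06373974] 5226
601 ((0.4464682936668396, 0.05384288728237152), (0.24262095987796783, 0.025122778490185738), 64.38473510742188)
t 19.6 pos [0.4349 0.1401 0.2498] F [ 0.24  0.37 -0.51] T [ 0.01 -0.01  0.04] w 0.276
z dir -76.38 y [ 2.4e-03 -8.0e-04 -1.0e+00] q7 [ 0.22 -0.01 -0.62  1.85 -0.01  1.3  -1.73]
offset mm [-58.6 154.2   1.3] yaw -1.58
```

View pics/w7.png

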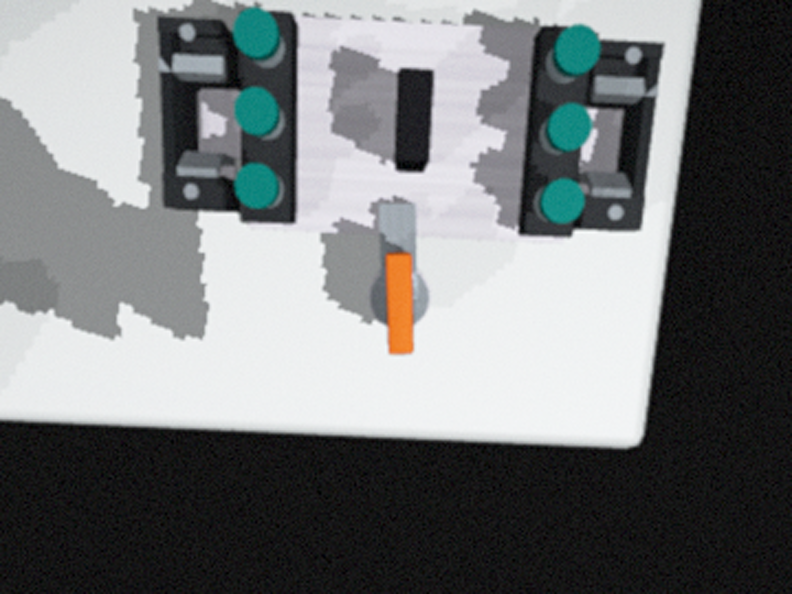

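View pics/top9.png

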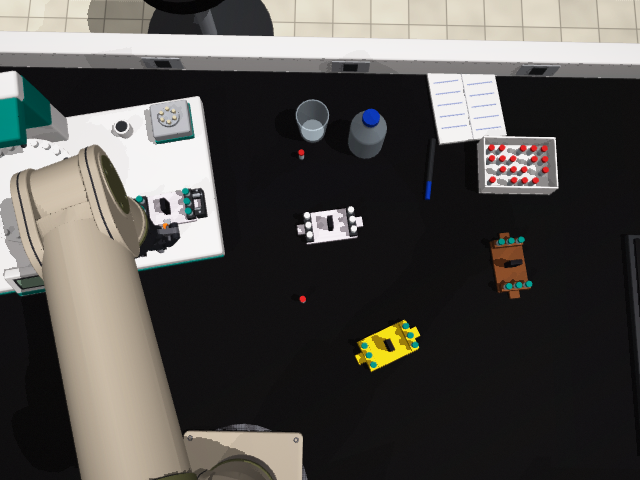

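The close view shows the blade at crop (397,225) over the carrier's front edge and both ears down in their slots. The top view shows everything else where it was.

```bash
python3 -c "
from workcell import manip
print(manip.hand_in())"
```

```text
the job is handed in; nothing more can be done
None
```

The teal-capped carrier is seated in the dock and the orange catch is locked over its front edge. I handed the job in at about 20 s of the 69 s allowed. One thing may count against it: I briefly pushed harder on the way in than the task allows.

- **Insertion:** Both ears went into the slots past the spring clips. On the first two tries the ears pressed against the flare of the rear wall about 20 mm above home. My push reached roughly 15 N and then 17 N, against the limit of some 12 N. I backed off each time and shifted the carrier about 1 mm forward. It then slid down with about 4–5 N in the straight part of the slots (8–11 N just before).
- **Seating:** Resistance rose steeply within 0.2 mm of the height I had predicted for home, with about 15 N at the bottom. The camera then put the plate's underside at about 57.8 mm, against 57.5 mm for the cold plate. The fit showed a tilt of about 0.3°, which is within calibration error.
- **Catch:** I turned it clockwise until the torque rose to 0.6 N m at the stop, then let go. The last picture shows the blade over the carrier's front edge. A numeric check of the wing's angle failed because the colour mask picked up something else, so I judged the angle by eye.
- **Everything else:** The clips look normal in the last wrist view. In the last top view the white-capped carrier, the look-alikes, the vials, the beaker, the bottle and the marker are where they started. The robot is touching nothing.

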